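# Find the planed photo-stand blank by feel and load it in the vise

## Task

First slide the vise jaw open, lift out the finished photo stand and stand it on the cork mat. Then find the one blank in the tray whose foot is already planed and polished: draw the blanks, foot down, over the glass plate and feel which slides lightly where the sawn ones drag. Stand that one foot down in the middle of the vise, its long side flat up against the fixed jaw, ready to be clamped; leave the sawn blanks standing on the glass or in the tray, and everything else on the table where it is.

Things in the scene. Friction and masses are not known exactly. Their poses are not given: they have to be found in the camera images.
- vise: grey machine vise, bolted down. Origin on the table under the middle of the clamped block; x is the slide axis, from the moving to the fixed jaw, y runs along the jaws. Bed 25 mm above the table. Fixed jaw's face at x = +22 mm; jaws 100 mm wide, 44 mm high above the bed: they cover a block's long sides and leave its ends free. A bracket 53 mm high stands behind, at x = -147 to -165 mm
- jaw (a joint): opening between the jaw faces, m, 0 to 0.072; about 0.0445 at the start, closed on the finished stand. Grows as the jaw slides towards the vise's -x. The nut is released: the jaw slides by hand with about 5 N of dry friction and stays where it is left
- knob_top (a point): centre of the top of the black grip knob on the moving jaw, 83 mm above the table: an upright cylinder 24 mm across and 30 mm high on a thin stem, 58 mm behind the moving jaw's face and free all round; its frame is turned like the vise's
- stand: finished aluminium photo stand, 68 x 44 x 46 mm high (local x, y, z), 0.34 kg, origin at the centre of its foot; told from the blanks by the 6 mm wide, 16 mm deep slot along its top. At the start it stands on the vise's bed, between the jaws, its length along the jaws
- tray: fixed open wooden tray, 250 x 130 x 53 mm high (local x, y, z), walls and two dividers 6 mm thick, floor 6 mm; origin at the centre of its underside. Three bays in a row along x, each about 75 mm in x and 118 mm in y, at x = -81, 0 and +81 mm. A blank in its bay has about 3 mm at each end and about 30 mm or more beside each long side; its top lies 1 mm below the tops of the walls
- plate: fixed glass plate on a plywood board, 180 x 280 mm (local x, y), top 16 mm above the table; origin at the centre of its underside
- mat: fixed cork mat 130 x 130 x 4 mm, origin at the centre of its underside
- mug: white mug, 82 mm across without its handle and 92 mm high, a bystander; origin under its centre
- notes: block of sticky notes 76 x 76 x 35 mm, a bystander; origin under its centre
- cards: white card box 60 x 95 x 40 mm, a bystander; origin under its centre

How it is judged:
By the outcome, as a careful person would: the job done as asked, in the order asked, and still so for the second after the job is handed in, with the robot touching nothing.
It also fails if it takes over 72 s, if anything falls off the work surface, if the arm or the gripper's body presses on something with over 40 N, if the wrist force passes 120 N, or if a joint passes its speed limit or range.

## Robot

A 6-joint arm with a two-finger parallel gripper is mounted at the origin on the work surface. World frame = base frame: x ahead of the robot, y to its left, z up, the work surface at z = 0. Lengths are in m, angles in degrees, forces in N, time in s.
With the tool pointing down it reaches from about 0.35 to 0.875 m from the base axis. Payload 4.2 kg.
Tool frame: the origin (TCP) lies between the finger pads; the fingertips stand 25 mm ahead of it and the grasp point (between the pads) lies 6 mm ahead of it (r.tips_ahead is the distance from the TCP to the fingertips, in m); z points along the fingers, y is the direction in which the jaws open and shut (so a half turn about z gives the same grasp; the last joint's range is limited). The gripper opens to 87 mm and grips with 3 to 60 N. Pads are 19 mm wide; open, the fingers measure 117 mm over their backs; the gripper's body (75 mm by 190 mm) begins 51 mm behind the grasp point.
Start: joints at [86.723, 22.042, 0.453, 0, -68.411, -14.817], TCP at [0.194, 0.594, 0.248] pointing down, gripper open.
Joint ranges: [-179.83, 179.83], [-69.29, 118.12], [-61.27, 80.66], [-181.25, 117.63], [-171.15, -9.14], [-177.46, 177.46]. Speed limits (degrees/s): [159.86, 159.86, 180, 180, 180, 180].

## Interface

Orientations are given as a 3x3 rotation matrix whose columns are the frame's x, y, z axes.
In Python, from station import r, vision, finish_job gives the robot as it stands.
- The arm moves only by the shell command python3 -m jog 'ROWS'. ROWS is a JSON object of lists of equal length, an entry for each row: "rot": the turn, a rotation vector about the world's x, y, z in degrees, a list of three; "delta_pos": the shift along the world's x, y, z in mm, a list of three; "grip": the opening in per cent of the stroke, from 0 (shut) to 100 (fully open). A call has 1 to 10 rows; each row shifts and turns the commanded pose from where the row before left it; what a row does not reach is not made up. A row lasts 1/12 s, in which the tool goes at most 41.7 mm and 7.16 degrees, less where a joint would pass 70% of its speed; a pose out of reach is approached as far as the arm can. A call with a gripper value outside its range is refused whole. The fingers move at their own pace and stop on an object; the grip force is fixed at half the most. Time passes only in rows, so rows that do not move let the fingers close. It gives the time, the measured TCP pose, the force and the opening at its end, in the units of the state.
- r.sense(): the state, without advancing time (a new reading comes with each control period).
- vision.capture(name): name is "scene" or "top"; returns a dict with "frame" (480x640x3 uint8, red, green, blue), "K" (3x3 intrinsics, pixels), "k1" (the pictures are not rectified: a ray, as slopes to the right and down, at radius r is drawn at 1 + k1 r^2 times it, then the intrinsics apply), "xyz" and "orientation" of the camera in the world. Camera axes: x right, y up, looking along -z (the intrinsics and any distortion apply to the point x, -y, -z); pixel columns grow to the right and rows downward; lengths in m; the calibration is good to about 2 mm. A picture is of the moment at which its call begins. There is no depth.
- finish_job(): hands the job in, once; it reports no verdict.
The state is a dict: "time_s": time; "joints": joint angles; "joint_velocities": joint speeds; "effort": joint torques, N m; "tcp_pos": TCP position; "ee_rot": TCP orientation; "wrist_force": force on the tool from outside, world axes, zero at the start; "moment": the same for the moment, N m; "gripper_width": opening from 0.0 (shut) to 1.0 (fully open).
Only numpy, scipy, OpenCV 4.12 (cv2) and the standard library are available. Lean on these libraries where they do the work, as an engineer would, in place of code of your own. Each camera call takes 0.05 s, during which the arm holds its last target. There are 200 camera calls.

## Working session

There is one attempt and no reset: what is moved stays moved. The work goes in short steps, Python scripts to look and compute and a shell command to move; the robot and the scene stay as the last step left them, time stands still between calls to the robot, and variables do not carry over. Pictures are saved under pics/ and viewed, about 8 in all and at most 12, crops included, and the job is handed in when it is done.

```bash
ls; mkdir -p pics; python3 - <<'E'
from station import r, vision
import cv2, numpy as np
for n in ("top","scene"):
    c=vision.capture(n); cv2.imwrite(f"pics/{n}0.png",c["frame"][:,:,::-1])
    print(n,c["K"],c["k1"],c["xyz"],c["orientation"])
s=r.sense(); print({k:np.round(v,3) for k,v in s.items()})
E
```

```text
pics
top [[589.14414898   0.         322.94931801]
 [  0.         589.14414898 235.5436395 ]
 [  0.           0.           1.        ]] -0.1798757649583748 [ 0.42553525 -0.00874449  1.32169232] [[ 0.01629372  0.99103431 -0.13261035]
 [-0.99981173  0.0147513  -0.01260538]
 [-0.01053619  0.13279078  0.99108809]]
scene [[467.0585952    0.         316.7078774 ]
 [  0.         467.0585952  239.85132849]
 [  0.           0.           1.        ]] 0.03312444203340222 [ 0.87139173 -0.49825966  0.64277836] [[ 0.86736154 -0.35237722  0.35144594]
 [ 0.49767539  0.61160061 -0.61503162]
 [ 0.00177858  0.70836077  0.70584832]]
{'time_s': np.float64(0.1), 'joints': array([ 8.6722e+01,  2.2087e+01,  3.8900e-01, -2.3000e-02, -6.8412e+01,
       -1.4818e+01]), 'joint_velocities': array([-0.105, -0.003,  0.157,  0.167, -0.053, -0.041]), 'effort': array([-0.0000e+00, -3.9169e+01,  1.8793e+01,  4.2320e+00,  1.3000e-02,
       -0.0000e+00]), 'tcp_pos': array([0.194, 0.594, 0.247]), 'ee_rot': array([[ 0.95 , -0.311, -0.   ],
       [-0.311, -0.95 , -0.002],
       [ 0.   ,  0.002, -1.   ]]), 'wrist_force': array([-0.182,  0.16 , -0.225]), 'moment': array([ 0.004,  0.047, -0.037]), 'gripper_width': np.float64(1.001)}
```

View pics/top0.png

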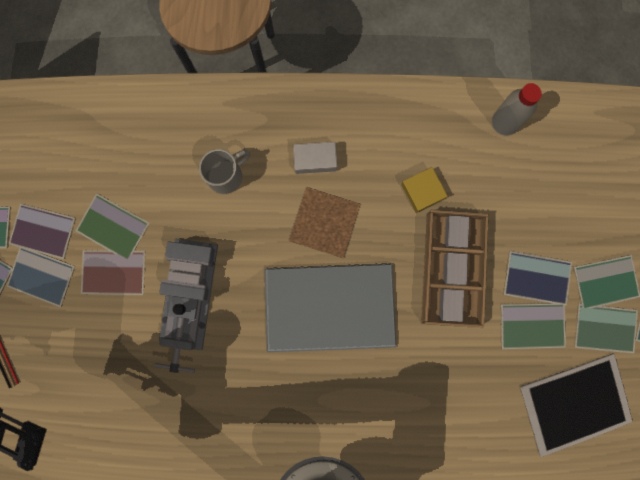

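View pics/scene0.png

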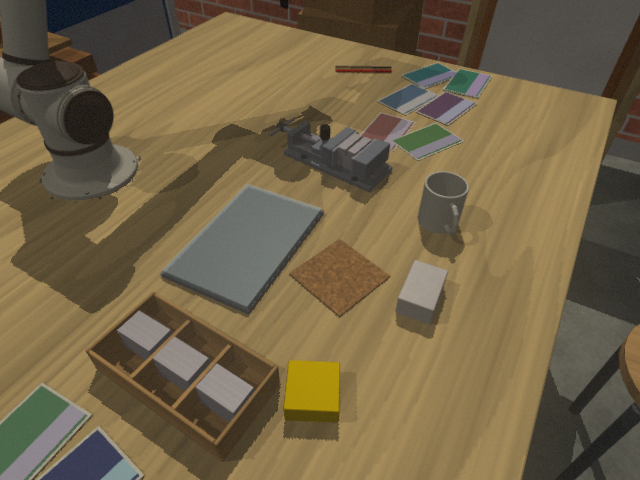

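The top view shows the vise at about (188,295), fixed jaw upwards. The tray is at (456,267) with three blanks, the plate at (330,307), the mat at (325,221), the mug at (220,170), the cards at (315,157) and the notes at (425,188). Next I'll enlarge the vise and tray.

```bash
cat > h.py <<'E'
import cv2, numpy as np
from station import r, vision
def ray(c,uv):
    K,k1=c["K"],c["k1"]; uv=np.atleast_2d(np.float64(uv))
    p=cv2.undistortPoints(uv[:,None],K,np.array([k1,0,0,0.]))[:,0]
    d=np.c_[p[:,0],-p[:,1],-np.ones(len(p))]@np.array(c["orientation"]).T
    return np.array(c["xyz"]),d
def onz(c,uv,z):
    o,d=ray(c,uv); return o+d*((z-o[2])/d[:,2])[:,None]
def proj(c,P):
    P=np.atleast_2d(P); q=(P-c["xyz"])@np.array(c["orientation"])
    x=q[:,0]/-q[:,2]; y=-q[:,1]/-q[:,2]; f=1+c["k1"]*(x*x+y*y); K=c["K"]
    return np.c_[K[0,0]*x*f+K[0,2],K[1,1]*y*f+K[1,2]]
def grid(img,x0,y0,w,h,s,step=10):
    o=cv2.resize(img[y0:y0+h,x0:x0+w],None,fx=s,fy=s,interpolation=cv2.INTER_CUBIC)
    for u in range((x0//step+1)*step,x0+w,step):
        cv2.line(o,((u-x0)*s,0),((u-x0)*s,6),(0,0,255),1); cv2.putText(o,str(u),((u-x0)*s-10,16),0,.35,(0,0,255),1)
    for v in range((y0//step+1)*step,y0+h,step):
        cv2.line(o,(0,(v-y0)*s),(6,(v-y0)*s),(0,0,255),1); cv2.putText(o,str(v),(8,(v-y0)*s+4),0,.35,(0,0,255),1)
    return o
def rect(c,mask,z,box=None,minA=50):
    """biggest blob of mask -> min area rect of its contour cast on plane z"""
    m=mask.astype(np.uint8)
    if box: b=np.zeros_like(m); x0,y0,x1,y1=box; b[y0:y1,x0:x1]=1; m=m*b
    m=cv2.morphologyEx(m,cv2.MORPH_OPEN,np.ones((3,3)))
    cs=max(cv2.findContours(m,0,cv2.CHAIN_APPROX_NONE)[0],key=cv2.contourArea)
    P=onz(c,cs[:,0],z)[:,:2]
    (x,y),(w,h),a=cv2.minAreaRect((P*1000).astype(np.float32)); return np.round([x,y,w,h,a],1)
E
python3 - <<'E'
from h import *
c=vision.capture("top"); im=c["frame"]; bgr=im[:,:,::-1].copy(); hsv=cv2.cvtColor(im,cv2.COLOR_RGB2HSV)
a=grid(bgr,150,225,80,150,5); a=cv2.resize(a,None,fx=.8,fy=.8); b=grid(bgr,415,200,80,140,5);b=cv2.resize(b,None,fx=.8,fy=.8)
o=np.zeros((600,660,3),np.uint8);o[:a.shape[0],:320]=a;o[:b.shape[0],330:650]=b;cv2.imwrite("pics/crop1.png",o)
H,S,V=[hsv[:,:,i].astype(int) for i in range(3)]
for n,(u,v) in dict(cork=(325,221),plate=(330,307),notes=(425,188),blank=(456,268),wood=(430,270),stand=(185,272),jaw=(188,252),cards=(315,150),table=(380,120)).items(): print(n,hsv[v,u])
print("notes",rect(c,(abs(H-25)<6)&(S>180),.035,(395,160,455,215)))
print("plate",rect(c,(S<70)&(V>80),.016,(250,255,410,360)))
print("mat",rect(c,(H<16)&(S>90),.004,(280,180,370,262)))
E
```

```text
cork [ 14 125 112]
plate [ 38  10 100]
notes [ 22 171 145]
blank [  9  31 133]
wood [ 15 120  91]
stand [11 30 69]
jaw [ 8 12 88]
cards [ 15  39 143]
table [ 18 104 132]Traceback (most recent call last):
  File "<stdin>", line 7, in <module>
  File "h.py", line 26, in rect
    cs=max(cv2.findContours(m,0,cv2.CHAIN_APPROX_NONE)[0],key=cv2.contourArea)
ValueError: max() iterable argument is empty
```

View pics/crop1.png

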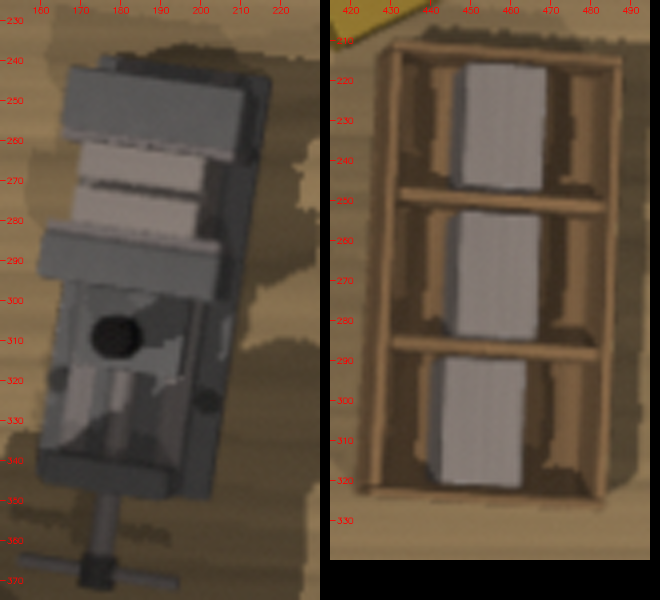

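The crop shows the stand's top quad at about (170,260), (201,264), (199,284), (168,280), the knob at (179,309), and the three blanks as light quads in the bays. The next step is casting these to positions.

```bash
python3 - <<'E'
from h import *
c=vision.capture("top"); im=c["frame"]; hsv=cv2.cvtColor(im,cv2.COLOR_RGB2HSV)
H,S,V=[hsv[:,:,i].astype(int) for i in range(3)]
def t(n,*a):
    try: print(n,rect(c,*a))
    except Exception as e: print(n,e)
t("notes",(S>150),.035,(395,160,455,215))
t("plate",(S<60)&(V>75),.016,(250,255,410,360))
t("mat",(H<17)&(S>112),.004,(285,183,365,260))
for i,b in enumerate([(440,212,475,248),(438,251,475,287),(435,287,472,325)]): t(f"blank{i}",(S<50)&(V>105),.052,b)
t("standtop",(V>90)&(S<60),.071,(165,258,204,287))
t("knob",V<25,.083,(168,298,192,318))
q=onz(c,[(170.5,260),(201,264.5),(199,284.5),(168.5,280.5)],.071)*1000
print("stand hand",q[:,:2].round(1),q.mean(0).round(1))
q=onz(c,[(167.5,242),(211.5,247),(208,265),(165.5,258)],.069)*1000;print("fixed jaw",q[:,:2].round(1))
q=onz(c,[(162,280),(205,285),(204.5,300),(160,294)],.069)*1000;print("mov jaw",q[:,:2].round(1))
T=onz(c,[(415+66/4,200+42/4),(415+292/4,200+58/4),(415+276/4,200+506/4),(415+28/4,200+490/4)],.053)*1000;print("tray",T[:,:2].round(1),T.mean(0).round(1))
t("mug",(V>120)&(S<50),.092,(195,145,248,195))
s=vision.capture("scene")
for n,p in dict(notes=(424,188)).items(): pass
E
```

```text
notes [ 705.6 -216.3   75.8   81.6   27.4]
plate [440.4  -9.3 184.8 284.2   3.1]
mat [632.8   5.3 131.  130.2  73.2]
blank0 [ 609.9 -288.9   43.5   67.3   86.5]
blank1 [ 527.5 -284.2   42.1   67.4   89.4]
blank2 [ 448.2 -275.4   43.6   67.2   87.1]
standtop [510.4 305.2  76.1  58.8  82. ]
knob [431.9 302.2  12.8   6.5   2.2]
stand hand [[534.6 336.1]
 [526.2 268.4]
 [483.1 271. ]
 [490.2 338.5]] [508.5 303.5  71. ]
fixed jaw [[573.9 345.2]
 [564.6 247.3]
 [525.5 253.4]
 [538.9 348. ]]
mov jaw [[491.  353.6]
 [482.4 258.4]
 [450.3 258.3]
 [460.7 356.7]]
tray [[ 654.3 -230. ]
 [ 647.6 -356.5]
 [ 402.1 -343.9]
 [ 410.2 -208.2]] [ 528.6 -284.7   53. ]
mug max() iterable argument is empty
```

```bash
cat >> h.py <<'E'
def edge(c,p,q,z,hw=4,n=60):
    """refine straight edge p-q (px) by strongest gradient across it; return the two ends on plane z (mm) and direction"""
    g=cv2.GaussianBlur(cv2.cvtColor(c["frame"],cv2.COLOR_RGB2GRAY).astype(np.float32),(0,0),.8)
    p,q=np.float64(p),np.float64(q); d=(q-p)/np.linalg.norm(q-p); nn=np.array([-d[1],d[0]])
    t=np.linspace(.08,.92,n)[:,None]; s=np.arange(-hw,hw+.01,.25)
    P=(p+(q-p)*t)[:,None]+s[:,None]*nn
    G=abs(np.gradient(cv2.remap(g,P[...,0].astype(np.float32),P[...,1].astype(np.float32),1),axis=1))
    E=np.array([P[i,k] for i,k in enumerate(G.argmax(1))])
    W=onz(c,E,z)[:,:2]*1000
    vx,vy,x,y=cv2.fitLine(W.astype(np.float32),cv2.DIST_HUBER,0,.01,.01)[:,0] if False else cv2.fitLine(W.astype(np.float32),cv2.DIST_HUBER,0,.01,.01).ravel()
    res=np.median(abs((W[:,0]-x)*vy-(W[:,1]-y)*vx))
    return np.array([x,y]),np.degrees(np.arctan2(vy,vx))%180,res
E
python3 - <<'E'
from h import *
c=vision.capture("top")
A=lambda x,y:(150+x/4,225+y/4)
B=lambda x,y:(415+(x-330)/4,200+y/4)
for n,p,q,z in [("base right",A(270,85),A(212,490),.02),("fj back",A(70,68),A(246,88),.069),("fj left",A(70,68),A(62,133),.069),("fj right",A(246,88),A(233,155),.069),
 ("stand far",A(82,140),A(204,158),.071),("stand near",A(74,222),A(196,240),.071),("stand L",A(82,142),A(74,220),.071),("stand R",A(205,160),A(197,236),.071),
 ("mj near edge",A(40,275),A(218,300),.069),("mj right",A(221,245),A(218,298),.069),("mj left",A(48,222),A(40,272),.069)]:
    x,a,e=edge(c,p,q,z); print(n,x.round(1),round(a,2),round(e,2))
for n,p,q in [("tray far",B(396,42),B(622,58)),("tray near",B(358,490),B(606,506)),("tray L",B(396,42),B(358,490)),("tray R",B(622,58),B(606,506))]:
    x,a,e=edge(c,p,q,.053); print(n,x.round(1),round(a,2),round(e,2))
print("knob",onz(c,A(116,337),.083)*1000)
s=vision.capture("scene")
im=s["frame"][:,:,::-1].copy()
a=grid(im,270,110,130,85,5)[:420,:650]; cv2.imwrite("pics/crop2.png",a)
print("proj in scene: stand top",proj(s,np.array([[534.6,336.1,71],[526.2,268.4,71],[483.1,271,71],[490.2,338.5,71],[430,311,83]])/1000).round(1))
E
```

```text
base right [462.6 255.7] 173.67 0.58
fj back [569.4 294.4] 83.71 0.4
fj left [557.  349.4] 173.15 0.3
fj right [549.9 250.8] 173.47 0.4
stand far [530.6 302.1] 83.62 0.42
stand near [482.4 305.4] 83.19 0.53
stand L [512.3 339.3] 173.73 0.86
stand R [502.3 271.1] 173.21 0.62
mj near edge [456.4 308.9] 82.9 0.55
mj right [466.7 260.5] 172.18 0.47
mj left [472.3 359.2] 169.28 0.49
tray far [ 647.9 -290.1] 87.39 4.93
tray near [ 409.8 -276.5] 86.48 1.4
tray L [ 539.7 -225.6] 176.31 0.91
tray R [ 521.9 -346.1] 178.61 2.24
knob [[429.0274706  309.73380399  83.        ]]
proj in scene: stand top [[371.9 138.6]
 [354.8 152.8]
 [337.5 146.5]
 [354.4 132.6]
 [325.2 126.4]]
```

View pics/crop2.png

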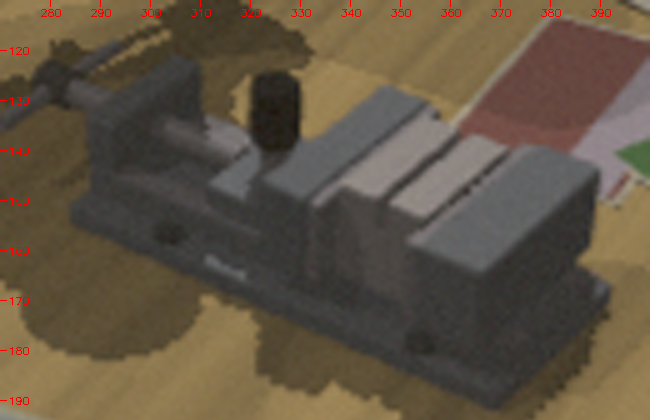

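The scene crop agrees with the top view: the knob is at (325,126), as projected, and the vise yaw is about -6.4°. I'll move to the knob now.

```bash
python3 -m jog '{"delta_pos":[[26,-31,0],[26,-31,0],[26,-31,0],[26,-31,0],[26,-31,0],[26,-32,0],[26,-32,0],[26,-32,0],[28,-32,0],[0,0,0]],"rot":[[0,0,1.3],[0,0,1.3],[0,0,1.3],[0,0,1.3],[0,0,1.3],[0,0,1.3],[0,0,1.3],[0,0,1.3],[0,0,1.3],[0,0,0]],"grip":[100,100,100,100,100,100,100,100,100,100]}'
```

```text
time_s: 1.18
tcp_pos: [0.4325, 0.3069, 0.2477]
ee_rot: [[0.993, -0.117, 0.0], [-0.117, -0.993, -0.001], [0.0, 0.001, -1.0]]
wrist_force: [0.3, 1.3, -0.1]
gripper_width: 1.002
```

```bash
python3 -m jog '{"delta_pos":[[-1,2,-34],[-1,2,-34],[0,0,-34],[0,0,-34],[0,0,-28],[0,0,0],[0,0,0],[0,0,0],[0,0,0],[0,0,0]],"rot":[[0,0,0],[0,0,0],[0,0,0],[0,0,0],[0,0,0],[0,0,0],[0,0,0],[0,0,0],[0,0,0],[0,0,0]],"grip":[70,70,70,70,70,60,20,15,10,10]}'
```

```text
time_s: 2.02
tcp_pos: [0.4283, 0.3169, 0.0857]
ee_rot: [[0.994, -0.111, 0.003], [-0.111, -0.994, 0.003], [0.002, -0.004, -1.0]]
wrist_force: [-0.2, 0.3, -0.5]
gripper_width: 0.411
```

```bash
python3 -m jog '{"delta_pos":[[1,-3,0],[0,0,0],[0,0,0],[0,0,0]],"rot":[[0,0,0],[0,0,0],[0,0,0],[0,0,0]],"grip":[38,28,10,10]}'
```

```text
time_s: 2.35
tcp_pos: [0.4289, 0.3137, 0.0842]
ee_rot: [[0.994, -0.111, 0.001], [-0.111, -0.994, 0.002], [0.001, -0.003, -1.0]]
wrist_force: [-1.1, 2.8, 1.2]
gripper_width: 0.264
```

```bash
python3 -m jog '{"delta_pos":[[-5,0.5,0],[-5,0.6,0],[-5,0.6,0],[-5,0.6,0],[-5,0.6,0],[0,0,0],[0,0,0],[0,0,0],[0,0,0]],"rot":[[0,0,0],[0,0,0],[0,0,0],[0,0,0],[0,0,0],[0,0,0],[0,0,0],[0,0,0],[0,0,0]],"grip":[10,10,10,10,10,10,10,10,10]}'
```

```text
time_s: 3.1
tcp_pos: [0.4041, 0.3165, 0.0842]
ee_rot: [[0.994, -0.111, 0.001], [-0.111, -0.994, 0.002], [0.001, -0.002, -1.0]]
wrist_force: [0.7, 2.9, 3.0]
gripper_width: 0.266
```

```bash
python3 -m jog '{"delta_pos":[[0,0,0],[0,0,0],[0,0,22],[0,0,22],[0,0,22],[26,-3.3,0],[26,-3.3,0],[26,-3.3,0],[26.5,-3.1,0],[0,0,0]],"rot":[[0,0,0],[0,0,0],[0,0,0],[0,0,0],[0,0,0],[0,0,0],[0,0,0],[0,0,0],[0,0,0],[0,0,0]],"grip":[60,60,60,60,80,100,100,100,100,100]}'; python3 - <<'E'
from h import *
c=vision.capture("scene"); cv2.imwrite("pics/s2.png",grid(c["frame"][:,:,::-1].copy(),240,60,190,140,4))
E
```

```text
time_s: 3.93
tcp_pos: [0.5106, 0.3012, 0.1481]
ee_rot: [[0.993, -0.115, -0.001], [-0.115, -0.993, -0.002], [-0.001, 0.002, -1.0]]
wrist_force: [0.9, 0.1, -0.1]
gripper_width: 0.94
```

View pics/s2.png

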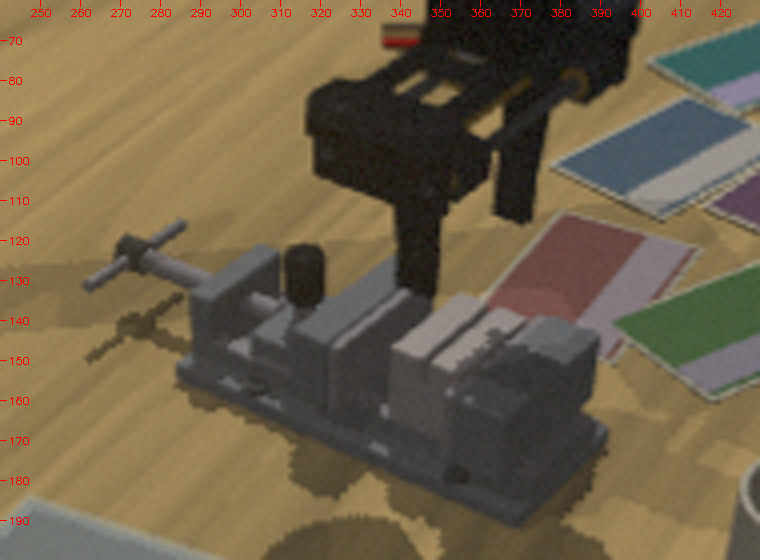

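The jaw is open and the stand still sits against the fixed jaw, with the gripper over it. I'll descend and grasp.

```bash
python3 -m jog '{"delta_pos":[[0,0,-28],[0,0,-28],[0,0,-22],[0,0,-14],[0,0,0],[0,0,0],[0,0,0],[0,0,0],[0,0,0],[0,0,0]],"rot":[[0,0,0],[0,0,0],[0,0,0],[0,0,0],[0,0,0],[0,0,0],[0,0,0],[0,0,0],[0,0,0],[0,0,0]],"grip":[100,100,100,100,100,70,60,60,60,60]}'
```

```text
time_s: 4.82
tcp_pos: [0.5084, 0.3034, 0.0589]
ee_rot: [[0.994, -0.111, 0.002], [-0.111, -0.994, 0.002], [0.002, -0.002, -1.0]]
wrist_force: [-1.5, 1.3, 3.1]
gripper_width: 0.78
```

```bash
python3 -m jog '{"delta_pos":[[-2,0.2,0],[-2,0.2,8],[0,0,30],[0,0,31],[0,0,31],[0,0,0]],"rot":[[0,0,0],[0,0,0],[0,0,0],[0,0,0],[0,0,0],[0,0,0]],"grip":[60,60,60,60,60,60]}' && python3 -m jog '{"delta_pos":[[14,-33,0],[14,-33,0],[14,-33,0],[14,-33,0],[14,-33,0],[14,-33,0],[14,-33,0],[15,-33,0],[15,-34,0],[0,0,0]],"rot":[[0,0,0],[0,0,0],[0,0,0],[0,0,0],[0,0,0],[0,0,0],[0,0,0],[0,0,0],[0,0,0],[0,0,0]],"grip":[60,60,60,60,60,60,60,60,60,60]}'
```

```text
time_s: 5.32
tcp_pos: [0.5064, 0.3049, 0.1643]
ee_rot: [[0.994, -0.11, 0.009], [-0.11, -0.994, 0.007], [0.008, -0.008, -1.0]]
wrist_force: [1.4, 1.9, -2.5]
gripper_width: 0.78
time_s: 6.15
tcp_pos: [0.6325, -0.0006, 0.1559]
ee_rot: [[0.993, -0.118, -0.003], [-0.118, -0.993, -0.002], [-0.002, 0.002, -1.0]]
wrist_force: [0.3, 0.1, -3.4]
gripper_width: 0.782
```

```bash
python3 -m jog '{"delta_pos":[[0,0,-33],[0,0,-33],[0,0,-28],[0,0,-18],[0,0,-6],[0,0,-1],[0,0,-1],[0,0,-1],[0,0,0],[0,0,0]],"rot":[[0,0,0],[0,0,0],[0,0,0],[0,0,0],[0,0,0],[0,0,0],[0,0,0],[0,0,0],[0,0,0],[0,0,0]],"grip":[60,60,60,60,60,60,60,60,60,60]}'
```

```text
time_s: 6.98
tcp_pos: [0.6313, 0.0049, 0.0374]
ee_rot: [[0.994, -0.111, -0.001], [-0.111, -0.994, -0.0], [-0.001, 0.001, -1.0]]
wrist_force: [-3.9, 0.0, 5.5]
gripper_width: 0.778
```

```bash
python3 -m jog '{"delta_pos":[[0,0,0],[0,0,0],[0,0,0],[0,0,10],[0,0,30],[0,0,30],[0,0,30],[0,0,0]],"rot":[[0,0,0],[0,0,0],[0,0,0],[0,0,0],[0,0,0],[0,0,0],[0,0,0],[0,0,0]],"grip":[85,95,100,100,100,100,100,100]}' && python3 -m jog '{"delta_pos":[[-2,-32,0],[-2,-32,0],[-2,-32,0],[-2,-32,0],[-2,-33,0],[-3,-33,0],[-3,-33,0],[-3,-33,0],[-3,-33,0],[0,0,0]],"rot":[[0,0,0.3],[0,0,0.3],[0,0,0.3],[0,0,0.3],[0,0,0.3],[0,0,0.3],[0,0,0.3],[0,0,0.3],[0,0,0.4],[0,0,0]],"grip":[90,80,75,75,75,75,75,75,75,75]}'; python3 - <<'E'
from h import *
c=vision.capture("scene"); cv2.imwrite("pics/s3.png",grid(c["frame"][:,:,::-1].copy(),80,200,400,270,2,20))
s=r.sense();print(s["tcp_pos"],s["joints"])
E
```

```text
time_s: 7.65
tcp_pos: [0.6366, 0.0055, 0.1447]
ee_rot: [[0.994, -0.11, 0.015], [-0.11, -0.994, 0.001], [0.015, -0.003, -1.0]]
wrist_force: [0.2, 0.4, 1.8]
gripper_width: 0.995
time_s: 8.48
tcp_pos: [0.6094, -0.2934, 0.1369]
ee_rot: [[0.998, -0.068, 0.001], [-0.068, -0.998, -0.002], [0.002, 0.001, -1.0]]
wrist_force: [0.2, 0.4, -0.2]
gripper_width: 0.75
[ 0.60957804 -0.29109742  0.1367427 ] [-1.18349543e+01  3.17974274e+01 -4.95636595e-02  2.13700129e-02
 -5.80853345e+01  9.79698255e+01]
```

View pics/s3.png

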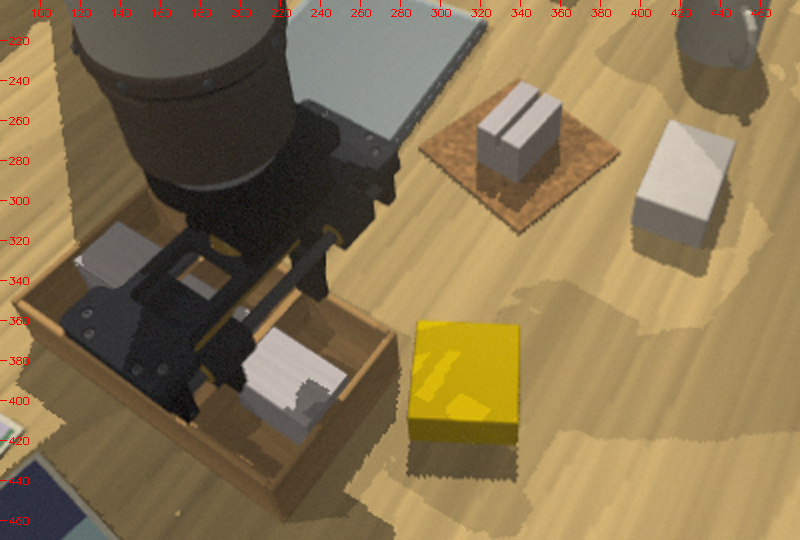

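The stand is upright on the mat, at about (340,275). The gripper is over the far blank, so I'll descend, grasp and lift.

```bash
python3 -m jog '{"delta_pos":[[0,0,-28],[0,0,-28],[0,0,-22],[0,0,-14],[0,0,0],[0,0,0],[0,0,0],[0,0,0],[0,0,0]],"rot":[[0,0,0],[0,0,0],[0,0,0],[0,0,0],[0,0,0],[0,0,0],[0,0,0],[0,0,0],[0,0,0]],"grip":[75,75,75,75,75,55,40,35,35]}'
```

```text
time_s: 9.28
tcp_pos: [0.611, -0.2881, 0.0463]
ee_rot: [[0.998, -0.062, 0.003], [-0.062, -0.998, -0.001], [0.003, 0.001, -1.0]]
wrist_force: [-0.5, -1.1, 1.0]
gripper_width: 0.533
```

```bash
python3 -m jog '{"delta_pos":[[0,0,0],[0,0,0],[0,0,5],[0,0,25],[0,0,25],[0,0,25],[0,0,0]],"rot":[[0,0,0],[0,0,0],[0,0,0],[0,0,0],[0,0,0],[0,0,0],[0,0,0]],"grip":[35,35,35,35,35,35,35]}' && python3 -m jog '{"delta_pos":[[-20,25,0],[-24,30,0],[-24,31,0],[-24,31,0],[-24,31,0],[-24,30,0],[0,0,-20],[0,0,-20],[0,0,-15],[0,0,-9]],"rot":[[0,0,0],[0,0,0],[0,0,0],[0,0,0],[0,0,0],[0,0,0],[0,0,0],[0,0,0],[0,0,0],[0,0,0]],"grip":[35,35,35,35,35,35,35,35,35,35]}' && python3 -m jog '{"delta_pos":[[0,0,-3],[0,0,-1],[0,0,-1],[0,0,0],[0,0,0]],"rot":[[0,0,0],[0,0,0],[0,0,0],[0,0,0],[0,0,0]],"grip":[35,35,35,35,35]}'
```

```text
time_s: 9.87
tcp_pos: [0.6124, -0.2889, 0.1296]
ee_rot: [[0.998, -0.062, 0.008], [-0.062, -0.998, -0.003], [0.008, 0.002, -1.0]]
wrist_force: [2.0, -0.8, -2.4]
gripper_width: 0.501
time_s: 10.7
tcp_pos: [0.4674, -0.1097, 0.058]
ee_rot: [[0.998, -0.063, -0.005], [-0.063, -0.998, 0.0], [-0.005, 0.0, -1.0]]
wrist_force: [-0.1, -0.5, -4.6]
gripper_width: 0.505
time_s: 11.12
tcp_pos: [0.4707, -0.1102, 0.0563]
ee_rot: [[0.998, -0.063, 0.002], [-0.063, -0.998, -0.0], [0.002, -0.0, -1.0]]
wrist_force: [-0.0, -0.5, 1.8]
gripper_width: 0.501
```

```bash
python3 -m jog '{"delta_pos":[[0,0,-1],[0,0,-1],[0,0,0],[0,0,0]],"rot":[[0,0,0],[0,0,0],[0,0,0],[0,0,0]],"grip":[35,35,35,35]}' && python3 -m jog '{"delta_pos":[[-4,0,0],[-4,0,0],[-4,0,0],[-4,0,0],[-4,0,0]],"rot":[[0,0,0],[0,0,0],[0,0,0],[0,0,0],[0,0,0]],"grip":[35,35,35,35,35]}' && python3 -m jog '{"delta_pos":[[-4,0,0],[-4,0,0],[-4,0,0]],"rot":[[0,0,0],[0,0,0],[0,0,0]],"grip":[35,35,35]}' && python3 -m jog '{"delta_pos":[[4,0,0],[4,0,0],[4,0,0],[4,0,0],[4,0,0]],"rot":[[0,0,0],[0,0,0],[0,0,0],[0,0,0],[0,0,0]],"grip":[35,35,35,35,35]}'
```

```text
time_s: 11.45
tcp_pos: [0.4722, -0.1103, 0.0562]
ee_rot: [[0.998, -0.061, 0.005], [-0.061, -0.998, -0.001], [0.005, 0.0, -1.0]]
wrist_force: [-2.4, 0.7, 13.7]
gripper_width: 0.501
time_s: 11.87
tcp_pos: [0.454, -0.1099, 0.0562]
ee_rot: [[0.998, -0.061, 0.01], [-0.061, -0.998, -0.0], [0.01, -0.0, -1.0]]
wrist_force: [1.7, -0.5, 10.1]
gripper_width: 0.506
time_s: 12.12
tcp_pos: [0.4421, -0.1099, 0.0562]
ee_rot: [[0.998, -0.061, 0.01], [-0.061, -0.998, -0.0], [0.01, -0.0, -1.0]]
wrist_force: [1.8, -0.5, 11.5]
gripper_width: 0.506
time_s: 12.53
tcp_pos: [0.4603, -0.1102, 0.0561]
ee_rot: [[0.998, -0.061, 0.005], [-0.061, -0.998, -0.0], [0.005, 0.0, -1.0]]
wrist_force: [-1.7, -0.1, 14.3]
gripper_width: 0.504
```

Blank 0 slides lightly, with a friction coefficient of about 0.12. I'll set it down and compare the middle one.

```bash
python3 -m jog '{"delta_pos":[[0,0,2],[0,0,0],[0,0,0],[0,0,0],[0,0,10],[0,0,30],[0,0,36],[0,0,0]],"rot":[[0,0,0],[0,0,0],[0,0,0],[0,0,0],[0,0,0],[0,0,0],[0,0,0],[0,0,0]],"grip":[45,58,68,75,75,75,75,75]}' && python3 -m jog '{"delta_pos":[[11,-29,0],[11,-29,0],[11,-29,0],[11,-29,0],[11,-29,0],[11,-29,0],[0,0,0],[0,0,0]],"rot":[[0,0,0],[0,0,0],[0,0,0],[0,0,0],[0,0,0],[0,0,0],[0,0,0],[0,0,0]],"grip":[75,75,75,75,75,75,75,75]}'; python3 - <<'E'
from h import *
c=vision.capture("top"); cv2.imwrite("pics/t4.png",grid(c["frame"][:,:,::-1].copy(),255,170,240,190,3,20))
E
```

```text
time_s: 13.2
tcp_pos: [0.4621, -0.1101, 0.1373]
ee_rot: [[0.998, -0.061, 0.012], [-0.061, -0.998, -0.001], [0.012, -0.0, -1.0]]
wrist_force: [0.9, 0.3, 0.5]
gripper_width: 0.741
time_s: 13.87
tcp_pos: [0.5238, -0.2852, 0.1304]
ee_rot: [[0.998, -0.065, -0.001], [-0.065, -0.998, 0.0], [-0.001, -0.0, -1.0]]
wrist_force: [-0.6, 0.6, -0.2]
gripper_width: 0.746
```

View pics/t4.png

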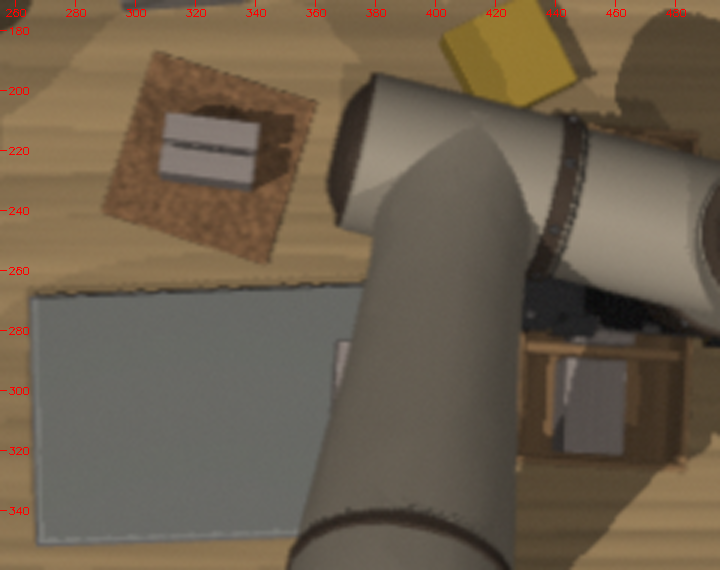

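The stand is square in the mat at (315,218). The arm hides the first blank apart from its left edge at (367,285). Next is the middle blank.

```bash
python3 -m jog '{"delta_pos":[[0,0,-28],[0,0,-25],[0,0,-20],[0,0,-12],[0,0,0],[0,0,0],[0,0,0],[0,0,0],[0,0,0],[0,0,0]],"rot":[[0,0,0],[0,0,0],[0,0,0],[0,0,0],[0,0,0],[0,0,0],[0,0,0],[0,0,0],[0,0,0],[0,0,0]],"grip":[75,75,75,75,75,55,40,35,35,35]}' && python3 -m jog '{"delta_pos":[[0,0,0],[0,0,5],[0,0,25],[0,0,25],[0,0,25],[0,0,5],[0,0,0]],"rot":[[0,0,0],[0,0,0],[0,0,0],[0,0,0],[0,0,0],[0,0,0],[0,0,0]],"grip":[35,35,35,35,35,35,35]}'
```

```text
time_s: 14.75
tcp_pos: [0.5247, -0.2842, 0.0479]
ee_rot: [[0.998, -0.062, 0.002], [-0.062, -0.998, -0.001], [0.002, 0.001, -1.0]]
wrist_force: [-1.0, 0.1, 3.8]
gripper_width: 0.509
time_s: 15.33
tcp_pos: [0.5246, -0.284, 0.1327]
ee_rot: [[0.998, -0.063, 0.003], [-0.063, -0.998, -0.0], [0.003, 0.0, -1.0]]
wrist_force: [0.4, 0.4, -3.9]
gripper_width: 0.503
```

```bash
python3 -m jog '{"delta_pos":[[-7,37,0],[-8,37,0],[-8,37,0],[-8,37,0],[-8,37,0],[-8,37,0],[-8,37,0],[0,0,-25],[0,0,-25],[0,0,-15]],"rot":[[0,0,0],[0,0,0],[0,0,0],[0,0,0],[0,0,0],[0,0,0],[0,0,0],[0,0,0],[0,0,0],[0,0,0]],"grip":[35,35,35,35,35,35,35,35,35,35]}' && python3 -m jog '{"delta_pos":[[0,0,-5],[0,0,-2],[0,0,-1],[0,0,-1],[0,0,-1],[0,0,0],[0,0,0]],"rot":[[0,0,0],[0,0,0],[0,0,0],[0,0,0],[0,0,0],[0,0,0],[0,0,0]],"grip":[35,35,35,35,35,35,35]}'
```

```text
time_s: 16.17
tcp_pos: [0.4658, -0.0245, 0.063]
ee_rot: [[0.998, -0.062, -0.007], [-0.062, -0.998, -0.001], [-0.007, 0.001, -1.0]]
wrist_force: [-0.3, -0.5, -4.3]
gripper_width: 0.508
time_s: 16.75
tcp_pos: [0.4693, -0.0253, 0.0578]
ee_rot: [[0.998, -0.063, 0.001], [-0.063, -0.998, -0.0], [0.001, 0.0, -1.0]]
wrist_force: [-1.9, -0.9, 5.6]
gripper_width: 0.5
```

```bash
python3 -m jog '{"delta_pos":[[0,0,-0.5],[0,0,-0.5],[0,0,0]],"rot":[[0,0,0],[0,0,0],[0,0,0]],"grip":[35,35,35]}' && python3 -m jog '{"delta_pos":[[-4,0,0],[-4,0,0],[-4,0,0],[-4,0,0],[-4,0,0]],"rot":[[0,0,0],[0,0,0],[0,0,0],[0,0,0],[0,0,0]],"grip":[35,35,35,35,35]}' && python3 -m jog '{"delta_pos":[[-4,0,0],[-4,0,0],[-4,0,0]],"rot":[[0,0,0],[0,0,0],[0,0,0]],"grip":[35,35,35]}' && python3 -m jog '{"delta_pos":[[4,0,0],[4,0,0],[4,0,0],[4,0,0],[4,0,0]],"rot":[[0,0,0],[0,0,0],[0,0,0],[0,0,0],[0,0,0]],"grip":[35,35,35,35,35]}'
```

```text
time_s: 17.0
tcp_pos: [0.4694, -0.0253, 0.0577]
ee_rot: [[0.998, -0.062, 0.001], [-0.062, -0.998, -0.0], [0.001, 0.0, -1.0]]
wrist_force: [-4.4, -0.2, 13.9]
gripper_width: 0.503
time_s: 17.42
tcp_pos: [0.4533, -0.0241, 0.0581]
ee_rot: [[0.998, -0.061, 0.01], [-0.061, -0.998, 0.002], [0.01, -0.003, -1.0]]
wrist_force: [2.4, -0.0, 6.3]
gripper_width: 0.505
time_s: 17.67
tcp_pos: [0.4414, -0.024, 0.0581]
ee_rot: [[0.998, -0.061, 0.011], [-0.061, -0.998, 0.002], [0.01, -0.003, -1.0]]
wrist_force: [2.3, 0.2, 6.5]
gripper_width: 0.503
time_s: 18.08
tcp_pos: [0.458, -0.0251, 0.0577]
ee_rot: [[0.998, -0.062, 0.003], [-0.062, -0.998, 0.0], [0.003, -0.0, -1.0]]
wrist_force: [-3.8, 0.3, 13.2]
gripper_width: 0.505
```

Middle blank: about 0.24, against 0.11 for the first. I'll test the third to be certain.

```bash
python3 -m jog '{"delta_pos":[[0,0,2],[0,0,0],[0,0,0],[0,0,0],[0,0,10],[0,0,30],[0,0,34],[0,0,0]],"rot":[[0,0,0],[0,0,0],[0,0,0],[0,0,0],[0,0,0],[0,0,0],[0,0,0],[0,0,0]],"grip":[45,58,68,75,75,75,75,75]}' && python3 -m jog '{"delta_pos":[[-1,-35,0],[-1,-35,0],[-1,-36,0],[-1,-36,0],[-2,-36,0],[-2,-36,0],[-2,-36,0],[0,0,0],[0,0,0]],"rot":[[0,0,0],[0,0,0],[0,0,0],[0,0,0],[0,0,0],[0,0,0],[0,0,0],[0,0,0],[0,0,0]],"grip":[75,75,75,75,75,75,75,75,75]}'
```

```text
time_s: 18.75
tcp_pos: [0.4611, -0.0242, 0.1371]
ee_rot: [[0.998, -0.061, 0.013], [-0.061, -0.998, 0.002], [0.012, -0.003, -1.0]]
wrist_force: [0.2, -0.1, 0.3]
gripper_width: 0.743
time_s: 19.5
tcp_pos: [0.4465, -0.2766, 0.131]
ee_rot: [[0.998, -0.066, -0.0], [-0.066, -0.998, 0.0], [-0.0, -0.0, -1.0]]
wrist_force: [-0.5, -0.1, 0.6]
gripper_width: 0.749
```

```bash
python3 -m jog '{"delta_pos":[[0,0,-28],[0,0,-25],[0,0,-20],[0,0,-12],[0,0,0],[0,0,0],[0,0,0],[0,0,0],[0,0,0],[0,0,0]],"rot":[[0,0,0],[0,0,0],[0,0,0],[0,0,0],[0,0,0],[0,0,0],[0,0,0],[0,0,0],[0,0,0],[0,0,0]],"grip":[75,75,75,75,75,55,40,35,35,35]}' && python3 -m jog '{"delta_pos":[[0,0,0],[0,0,5],[0,0,25],[0,0,25],[0,0,25],[0,0,10],[0,0,0]],"rot":[[0,0,0],[0,0,0],[0,0,0],[0,0,0],[0,0,0],[0,0,0],[0,0,0]],"grip":[35,35,35,35,35,35,35]}'
```

```text
time_s: 20.33
tcp_pos: [0.4477, -0.2751, 0.0477]
ee_rot: [[0.998, -0.062, 0.002], [-0.062, -0.998, -0.001], [0.002, 0.001, -1.0]]
wrist_force: [0.3, 0.8, 3.1]
gripper_width: 0.505
time_s: 20.92
tcp_pos: [0.4481, -0.2753, 0.1387]
ee_rot: [[0.998, -0.063, 0.005], [-0.063, -0.998, -0.001], [0.005, 0.001, -1.0]]
wrist_force: [1.0, -0.2, -3.1]
gripper_width: 0.505
```

```bash
python3 -m jog '{"delta_pos":[[2,37,0],[2,37,0],[2,37,0],[2,37,0],[2,37,0],[3,37,0],[3,37,0],[3,38,0],[3,38,0],[0,0,-20]],"rot":[[0,0,0],[0,0,0],[0,0,0],[0,0,0],[0,0,0],[0,0,0],[0,0,0],[0,0,0],[0,0,0],[0,0,0]],"grip":[35,35,35,35,35,35,35,35,35,35]}' && python3 -m jog '{"delta_pos":[[0,0,-25],[0,0,-20],[0,0,-10],[0,0,-2],[0,0,-1],[0,0,-1],[0,0,-1],[0,0,0],[0,0,0]],"rot":[[0,0,0],[0,0,0],[0,0,0],[0,0,0],[0,0,0],[0,0,0],[0,0,0],[0,0,0],[0,0,0]],"grip":[35,35,35,35,35,35,35,35,35]}'
```

```text
time_s: 21.75
tcp_pos: [0.4725, 0.0662, 0.1182]
ee_rot: [[0.998, -0.055, 0.009], [-0.055, -0.998, 0.004], [0.009, -0.004, -1.0]]
wrist_force: [1.1, 0.8, -2.2]
gripper_width: 0.504
time_s: 22.5
tcp_pos: [0.4684, 0.0595, 0.0568]
ee_rot: [[0.998, -0.063, -0.001], [-0.063, -0.998, -0.001], [-0.001, 0.001, -1.0]]
wrist_force: [-1.4, -0.8, 5.6]
gripper_width: 0.501
```

```bash
python3 -m jog '{"delta_pos":[[0,0,-0.5],[0,0,-0.5],[0,0,0]],"rot":[[0,0,0],[0,0,0],[0,0,0]],"grip":[35,35,35]}' && python3 -m jog '{"delta_pos":[[-4,0,0],[-4,0,0],[-4,0,0],[-4,0,0],[-4,0,0]],"rot":[[0,0,0],[0,0,0],[0,0,0],[0,0,0],[0,0,0]],"grip":[35,35,35,35,35]}' && python3 -m jog '{"delta_pos":[[-4,0,0],[-4,0,0],[-4,0,0]],"rot":[[0,0,0],[0,0,0],[0,0,0]],"grip":[35,35,35]}' && python3 -m jog '{"delta_pos":[[4,0,0],[4,0,0],[4,0,0],[4,0,0],[4,0,0]],"rot":[[0,0,0],[0,0,0],[0,0,0],[0,0,0],[0,0,0]],"grip":[35,35,35,35,35]}'
```

```text
time_s: 22.75
tcp_pos: [0.4685, 0.0595, 0.0567]
ee_rot: [[0.998, -0.062, -0.001], [-0.062, -0.998, -0.001], [-0.001, 0.001, -1.0]]
wrist_force: [-4.1, -0.5, 13.3]
gripper_width: 0.504
time_s: 23.17
tcp_pos: [0.4518, 0.0611, 0.057]
ee_rot: [[0.998, -0.061, 0.007], [-0.061, -0.998, 0.002], [0.007, -0.003, -1.0]]
wrist_force: [2.1, -0.4, 5.8]
gripper_width: 0.503
time_s: 23.42
tcp_pos: [0.4398, 0.0612, 0.057]
ee_rot: [[0.998, -0.061, 0.007], [-0.061, -0.998, 0.003], [0.007, -0.003, -1.0]]
wrist_force: [2.0, 0.7, 6.4]
gripper_width: 0.5
time_s: 23.83
tcp_pos: [0.4571, 0.0598, 0.0567]
ee_rot: [[0.998, -0.062, 0.0], [-0.062, -0.998, -0.0], [0.0, 0.0, -1.0]]
wrist_force: [-4.1, -0.4, 11.3]
gripper_width: 0.5
```

The third blank also drags, at about 0.25, so the first blank, now at about (461,-110), is the polished one. I'll release the third and turn the tool to take the polished blank by its ends.

```bash
python3 -m jog '{"delta_pos":[[0,0,2],[0,0,0],[0,0,0],[0,0,0],[0,0,10],[0,0,30],[0,0,40],[0,0,0]],"rot":[[0,0,0],[0,0,0],[0,0,0],[0,0,0],[0,0,0],[0,0,0],[0,0,0],[0,0,0]],"grip":[45,58,68,75,75,75,75,75]}' && python3 -m jog '{"delta_pos":[[0,-20,0],[0,-20,0],[0,-20,0],[0,-20,0],[0,-20,0],[0,-20,0],[0,-20,0],[0,-10,0],[0,-10,0],[0,-10,0]],"rot":[[0,0,-7],[0,0,-7],[0,0,-7],[0,0,-7],[0,0,-7],[0,0,-7],[0,0,-7],[0,0,-7],[0,0,-7],[0,0,-7]],"grip":[100,100,100,100,100,100,100,100,100,100]}' && python3 -m jog '{"delta_pos":[[0,0,0],[0,0,0],[0,0,0],[0,0,0],[0,0,0]],"rot":[[0,0,-7],[0,0,-7],[0,0,-6],[0,0,0],[0,0,0]],"grip":[100,100,100,100,100]}'; python3 - <<'E'
from h import *
s=r.sense();print(s["tcp_pos"],s["ee_rot"],s["joints"])
c=vision.capture("top"); cv2.imwrite("pics/t5.png",grid(c["frame"][:,:,::-1].copy(),255,170,240,190,3,20))
c=vision.capture("scene"); cv2.imwrite("pics/s5.png",grid(c["frame"][:,:,::-1].copy(),80,160,320,200,2,20))
E
```

```text
time_s: 24.5
tcp_pos: [0.4613, 0.0616, 0.1438]
ee_rot: [[0.998, -0.06, 0.013], [-0.061, -0.998, 0.004], [0.013, -0.005, -1.0]]
wrist_force: [1.5, 0.5, 1.1]
gripper_width: 0.749
time_s: 25.33
tcp_pos: [0.4569, -0.1107, 0.1373]
ee_rot: [[0.276, -0.961, 0.0], [-0.961, -0.276, 0.0], [-0.0, -0.0, -1.0]]
wrist_force: [0.0, 0.1, -0.1]
gripper_width: 1.0
time_s: 25.75
tcp_pos: [0.4569, -0.11, 0.1374]
ee_rot: [[-0.06, -0.998, 0.0], [-0.998, 0.06, 0.0], [-0.0, -0.0, -1.0]]
wrist_force: [-0.2, 0.8, -0.7]
gripper_width: 1.003
[ 0.45694473 -0.10995158  0.13735044] [[-5.99459655e-02 -9.98201622e-01  5.29483486e-05]
 [-9.98201622e-01  5.99459680e-02  4.70472878e-05]
 [-5.01367190e-05 -5.00328323e-05 -9.99999997e-01]] [ 6.34645215e+00  1.39096622e+01 -2.95468921e+01 -3.22893639e-03
 -4.65401326e+01 -9.78094251e+00]
```

View pics/s5.png

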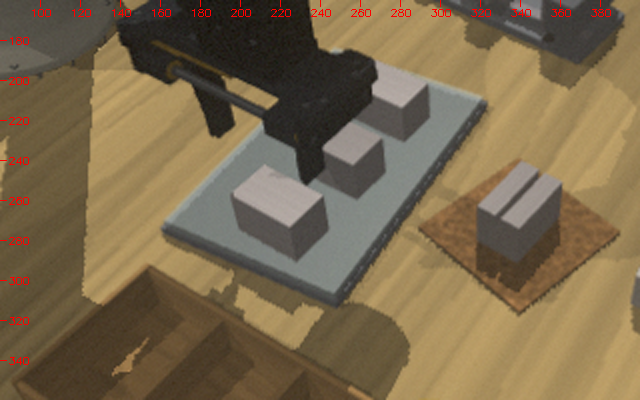

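The scene shows all three blanks upright on the glass, the polished one nearest the tray at (280,260), and the stand on the mat. I'll grasp the polished blank by its ends.

```bash
python3 -m jog '{"delta_pos":[[3,0,-26],[0,0,-26],[0,0,-20],[0,0,-10],[0,0,-4],[0,0,0],[0,0,0],[0,0,0],[0,0,0],[0,0,0]],"rot":[[0,0,0],[0,0,0],[0,0,0],[0,0,0],[0,0,0],[0,0,0],[0,0,0],[0,0,0],[0,0,0],[0,0,0]],"grip":[100,100,100,100,100,85,70,60,60,60]}'
```

```text
time_s: 26.68
tcp_pos: [0.4604, -0.1099, 0.0524]
ee_rot: [[-0.062, -0.998, 0.001], [-0.998, 0.062, 0.0], [-0.0, -0.001, -1.0]]
wrist_force: [-0.9, 0.8, 3.1]
gripper_width: 0.777
```

```bash
python3 -m jog '{"delta_pos":[[0,0,5],[0,0,30],[0,0,30],[0,0,30],[0,0,5],[0,0,0]],"rot":[[0,0,0],[0,0,0],[0,0,0],[0,0,0],[0,0,0],[0,0,0]],"grip":[60,60,60,60,60,60]}' && python3 -m jog '{"delta_pos":[[3,32,0],[3,32,0],[3,32,0],[3,32,0],[3,32,0],[3,32,0],[3,32,0],[3,32,0],[3,32,0],[3,32,0]],"rot":[[0,0,6.7],[0,0,6.7],[0,0,6.7],[0,0,6.7],[0,0,6.7],[0,0,6.7],[0,0,6.7],[0,0,6.7],[0,0,6.7],[0,0,6.7]],"grip":[60,60,60,60,60,60,60,60,60,60]}' && python3 -m jog '{"delta_pos":[[3,32,0],[3,32,0],[4,32,0],[0,0,0],[0,0,0],[0,0,0]],"rot":[[0,0,6.7],[0,0,6.7],[0,0,6.7],[0,0,0],[0,0,0],[0,0,0]],"grip":[60,60,60,60,60,60]}'; python3 - <<'E'
from h import *
s=r.sense();print(s["tcp_pos"],s["ee_rot"])
c=vision.capture("scene"); cv2.imwrite("pics/s6.png",grid(c["frame"][:,:,::-1].copy(),250,40,180,145,4))
E
```

```text
time_s: 27.18
tcp_pos: [0.4609, -0.1098, 0.1534]
ee_rot: [[-0.063, -0.998, 0.005], [-0.998, 0.063, 0.001], [-0.001, -0.005, -1.0]]
wrist_force: [-0.3, 0.5, -4.9]
gripper_width: 0.777
time_s: 28.02
tcp_pos: [0.4882, 0.2107, 0.1487]
ee_rot: [[0.897, -0.443, -0.005], [-0.443, -0.897, -0.003], [-0.003, 0.005, -1.0]]
wrist_force: [0.2, -0.2, -4.1]
gripper_width: 0.776
time_s: 28.52
tcp_pos: [0.4984, 0.3048, 0.1488]
ee_rot: [[0.993, -0.114, -0.005], [-0.114, -0.993, -0.004], [-0.004, 0.004, -1.0]]
wrist_force: [-0.8, -0.6, -5.1]
gripper_width: 0.779
[0.49843963 0.3048027  0.14881132] [[ 0.99344272 -0.11423253 -0.00474146]
 [-0.11425062 -0.99344494 -0.00373513]
 [-0.00428371  0.00425235 -0.99998178]]
```

View pics/s6.png

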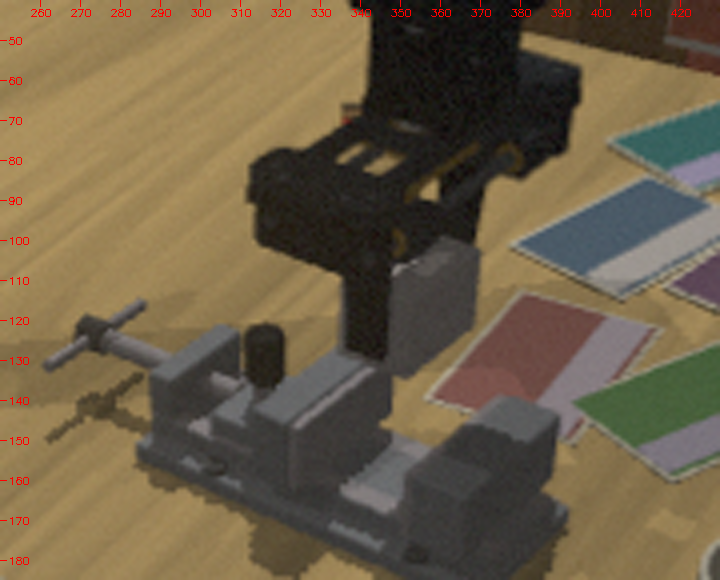

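The blank hangs over the open vise, clear of both jaws. I'll lower it to the bed.

```bash
python3 -m jog '{"delta_pos":[[1,0,-28],[0,0,-25],[0,0,-18],[0,0,-10],[0,0,-3],[0,0,-1],[0,0,-1],[0,0,-1],[0,0,0],[0,0,0]],"rot":[[0,0,0],[0,0,0],[0,0,0],[0,0,0],[0,0,0],[0,0,0],[0,0,0],[0,0,0],[0,0,0],[0,0,0]],"grip":[60,60,60,60,60,60,60,60,60,60]}'
```

```text
time_s: 29.4
tcp_pos: [0.5013, 0.3064, 0.0654]
ee_rot: [[0.994, -0.113, 0.001], [-0.113, -0.994, 0.001], [0.001, -0.001, -1.0]]
wrist_force: [-0.7, 0.5, -4.9]
gripper_width: 0.778
```

```bash
python3 -m jog '{"delta_pos":[[0,-1,-2],[0,0,-1],[0,0,-1],[0,0,-0.5],[0,0,0],[0,0,0]],"rot":[[0,0,0],[0,0,0],[0,0,0],[0,0,0],[0,0,0],[0,0,0]],"grip":[60,60,60,60,60,60]}'
```

```text
time_s: 29.9
tcp_pos: [0.5017, 0.3054, 0.0614]
ee_rot: [[0.994, -0.112, 0.002], [-0.112, -0.994, 0.001], [0.002, -0.001, -1.0]]
wrist_force: [-1.5, -1.6, 6.2]
gripper_width: 0.776
```

```bash
python3 -m jog '{"delta_pos":[[0,0,0.5],[2,-0.2,0],[2,-0.2,0],[1,-0.1,0],[0,0,0],[0,0,0]],"rot":[[0,0,0],[0,0,0],[0,0,0],[0,0,0],[0,0,0],[0,0,0]],"grip":[60,60,60,60,60,60]}' && python3 -m jog '{"delta_pos":[[1,-0.1,0],[0,0,0],[0,0,0]],"rot":[[0,0,0],[0,0,0],[0,0,0]],"grip":[60,60,60]}' && python3 -m jog '{"delta_pos":[[1,-0.1,0],[0,0,0],[0,0,0]],"rot":[[0,0,0],[0,0,0],[0,0,0]],"grip":[60,60,60]}'
```

```text
time_s: 30.4
tcp_pos: [0.5067, 0.3052, 0.0614]
ee_rot: [[0.994, -0.113, 0.001], [-0.113, -0.994, 0.001], [0.001, -0.001, -1.0]]
wrist_force: [-2.1, -0.3, 4.8]
gripper_width: 0.78
time_s: 30.65
tcp_pos: [0.5076, 0.305, 0.0614]
ee_rot: [[0.994, -0.113, 0.001], [-0.113, -0.994, 0.001], [0.001, -0.001, -1.0]]
wrist_force: [-2.1, -1.4, 5.7]
gripper_width: 0.779
time_s: 30.9
tcp_pos: [0.5085, 0.305, 0.0614]
ee_rot: [[0.994, -0.113, 0.001], [-0.113, -0.994, 0.001], [0.001, -0.001, -1.0]]
wrist_force: [-1.9, -0.0, 4.8]
gripper_width: 0.779
```

```bash
python3 -m jog '{"delta_pos":[[1,-0.1,0],[0,0,0],[0,0,0]],"rot":[[0,0,0],[0,0,0],[0,0,0]],"grip":[60,60,60]}' && python3 -m jog '{"delta_pos":[[1,-0.1,0],[0,0,0],[0,0,0]],"rot":[[0,0,0],[0,0,0],[0,0,0]],"grip":[60,60,60]}'; python3 - <<'E'
from station import r
s=r.sense();print(s["wrist_force"],s["moment"])
E
```

```text
time_s: 31.15
tcp_pos: [0.5089, 0.3049, 0.0614]
ee_rot: [[0.994, -0.113, 0.0], [-0.113, -0.994, 0.001], [0.0, -0.001, -1.0]]
wrist_force: [-3.9, 2.0, 6.6]
gripper_width: 0.778
time_s: 31.4
tcp_pos: [0.509, 0.3049, 0.0614]
ee_rot: [[0.994, -0.114, -0.001], [-0.114, -0.994, 0.001], [-0.001, -0.001, -1.0]]
wrist_force: [-7.8, 2.2, 7.7]
gripper_width: 0.78
[-7.76447486  2.20026808  7.65821754] [ 0.63187779  2.21736952 -0.15745102]
```

```bash
for i in 1; do python3 -m jog '{"delta_pos":[[1,-0.1,0],[0,0,0],[0,0,0]],"rot":[[0,0,0],[0,0,0],[0,0,0]],"grip":[60,60,60]}'; done;  python3 -m jog '{"delta_pos":[[1,-0.1,0],[0,0,0],[0,0,0]],"rot":[[0,0,0],[0,0,0],[0,0,0]],"grip":[60,60,60]}'; python3 - <<'E'
from station import r
s=r.sense();print(s["wrist_force"],s["moment"],s["tcp_pos"],s["ee_rot"][0])
E
```

```text
time_s: 31.65
tcp_pos: [0.509, 0.3049, 0.0614]
ee_rot: [[0.993, -0.114, -0.003], [-0.114, -0.993, 0.001], [-0.003, -0.001, -1.0]]
wrist_force: [-10.9, 2.9, 11.7]
gripper_width: 0.782
time_s: 31.9
tcp_pos: [0.5091, 0.3049, 0.0614]
ee_rot: [[0.993, -0.114, -0.004], [-0.114, -0.993, 0.001], [-0.004, -0.0, -1.0]]
wrist_force: [-15.4, 3.7, 12.5]
gripper_width: 0.778
[-15.35826966   3.65182249  12.49609827] [ 1.48283836  4.0266035  -0.14908121] [0.50906391 0.30487607 0.06142934] [ 0.99346793 -0.1140315  -0.00427656]
```

Flush: the yaw moment stayed flat while the push doubled. I'll ease off, release and rise.

```bash
python3 -m jog '{"delta_pos":[[-1.5,0.2,0.5],[0,0,0],[0,0,0]],"rot":[[0,0,0],[0,0,0],[0,0,0]],"grip":[60,60,60]}' && python3 -m jog '{"delta_pos":[[0,0,0],[0,0,0],[0,0,0],[0,0,0],[0,0,0],[0,0,5],[0,0,20],[0,0,30],[0,0,35],[0,0,0]],"rot":[[0,0,0],[0,0,0],[0,0,0],[0,0,0],[0,0,0],[0,0,0],[0,0,0],[0,0,0],[0,0,0],[0,0,0]],"grip":[80,84,90,100,100,100,100,100,100,100]}' && python3 -m jog '{"delta_pos":[[0,0,35],[-20,-30,30],[-20,-30,0],[-20,-30,0],[-20,-30,0],[-20,-30,0],[-20,-30,0],[0,-30,0],[0,0,0],[0,0,0]],"rot":[[0,0,0],[0,0,0],[0,0,0],[0,0,0],[0,0,0],[0,0,0],[0,0,0],[0,0,0],[0,0,0],[0,0,0]],"grip":[100,100,100,100,100,100,100,100,100,100]}'; python3 - <<'E'
from h import *
c=vision.capture("scene"); d=vision.capture("top")
a=grid(c["frame"][:,:,::-1].copy(),270,100,130,100,6)[:540,:780]
cv2.imwrite("pics/s7.png",a)
b=grid(d["frame"][:,:,::-1].copy(),150,225,80,130,4)
e=cv2.resize(grid(d["frame"][:,:,::-1].copy(),150,130,345,230,2,20),None,fx=.68,fy=.68)
o=np.zeros((590,800,3),np.uint8);o[:520,:320]=b;o[:e.shape[0],325:325+e.shape[1]]=e;cv2.imwrite("pics/t7.png",o)
E
```

```text
time_s: 32.15
tcp_pos: [0.509, 0.3049, 0.0614]
ee_rot: [[0.994, -0.114, -0.002], [-0.114, -0.994, 0.001], [-0.002, -0.001, -1.0]]
wrist_force: [-8.3, 2.8, 7.4]
gripper_width: 0.776
time_s: 32.98
tcp_pos: [0.5142, 0.3067, 0.1589]
ee_rot: [[0.994, -0.111, 0.012], [-0.111, -0.994, 0.008], [0.011, -0.01, -1.0]]
wrist_force: [1.2, 1.2, 0.7]
gripper_width: 0.995
time_s: 33.82
tcp_pos: [0.3927, 0.0964, 0.2134]
ee_rot: [[0.993, -0.115, 0.002], [-0.115, -0.993, 0.001], [0.002, -0.001, -1.0]]
wrist_force: [-0.1, -0.7, -0.0]
gripper_width: 1.0
```

View pics/s7.png

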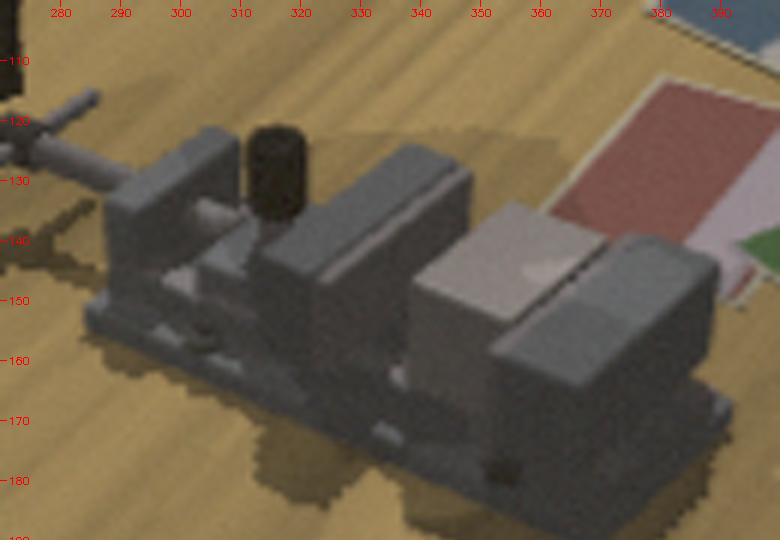

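View pics/t7.png

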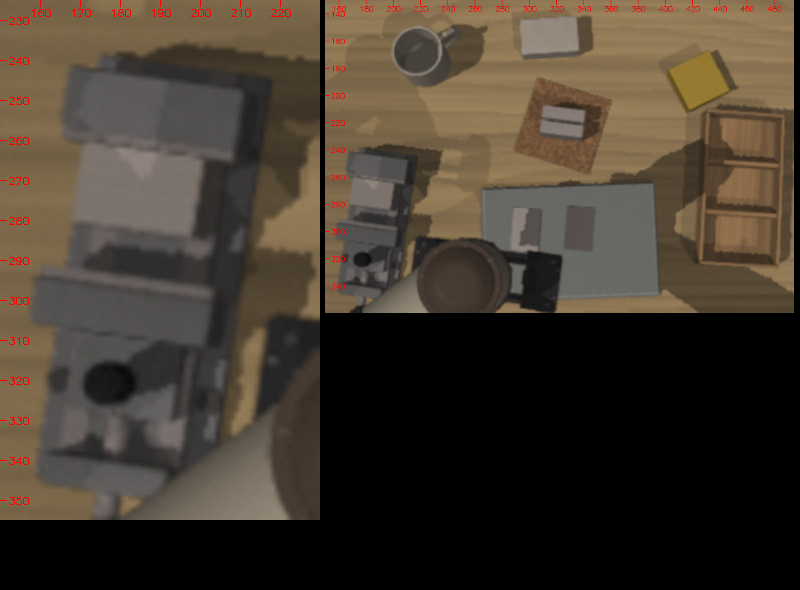

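The blank stands against the fixed jaw, its top at about (185,270) in the top view. The two sawn blanks are upright on the glass and the stand is on the mat. Last comes a numeric check of flushness and centring.

```bash
python3 - <<'E'
from h import *
c=vision.capture("top"); A=lambda x,y:(150+x/4,225+y/4)
R={}
for n,p,q,z in [("fj back",A(70,68),A(246,88),.069),("fj left",A(70,68),A(62,133),.069),("fj right",A(246,88),A(233,155),.069),
 ("blk near",A(72,222),A(196,238),.071),("blk far",A(82,141),A(205,158),.071),("blk L",A(82,145),A(73,218),.071),("blk R",A(205,162),A(197,232),.071)]:
    x,a,e=edge(c,p,q,z,3); R[n]=x; print(n,x.round(1),round(a,2),round(e,2))
yv=np.array([np.sin(np.radians(6.4)),np.cos(np.radians(6.4))])
print("y jaw",(R["fj left"]+R["fj right"])/2@yv,"y blk",(R["blk L"]+R["blk R"])/2@yv, "len",(R["blk L"]-R["blk R"])@yv)
xv=np.array([yv[1],-yv[0]]); print("width x",(R["blk far"]-R["blk near"])@xv,"jaw back - blk near",(R["fj back"]-R["blk near"])@xv)
E
```

```text
fj back [569.5 295.5] 83.62 0.55
fj left [560.7 348.6] 171.52 0.36
fj right [546.6 251.3] 174.2 0.39
blk near [489.  311.3] 81.75 0.31
blk far [530.7 305.5] 83.02 0.34
blk L [512.9 338.6] 177.05 0.55
blk R [504.1 271.7] 173.44 0.23
y jaw 359.7686233805229 y blk 359.93273638445953 len 67.42772779517345
width x 42.064563863334335 jaw back - blk near 81.70389149782355
```

```bash
python3 - <<'E'
from h import *
B=lambda x,y:(270+x/6,100+y/6)
for k in range(2):
    c=vision.capture("scene")
    for n,p,q,z in [("blk near",B(414,280),B(512,202),.071),("blk far",B(505,320),B(605,243),.071),("blk end",B(414,280),B(505,320),.071),("fj front",B(490,350),B(620,238),.069),("fj back",B(585,384),B(716,270),.069),("mj front",B(325,284),B(468,170),.069),("fj end",B(490,350),B(585,384),.069)]:
        x,a,e=edge(c,p,q,z,2.5); print(n,x.round(1),round(a,2),round(e,2))
t=vision.capture("top"); A=lambda x,y:(150+x/4,225+y/4)
for hw in (2,4): print(edge(t,A(72,222),A(196,238),.071,hw), edge(t,A(40,266),A(212,292),.069,hw))
E
```

```text
blk near [487.2 307.5] 84.0 0.42
blk far [528.7 294.6] 83.23 0.25
blk end [501.5 269.5] 172.02 0.41
fj front [528.5 306.4] 83.91 0.6
fj back [568.9 290.1] 83.09 0.48
mj front [463.  301.8] 83.9 0.07
fj end [547.2 248. ] 173.05 0.73
blk near [486.9 305.4] 84.63 0.43
blk far [528.7 294.6] 83.23 0.24
blk end [501.5 269.5] 172.02 0.41
fj front [527.8 299.7] 84.3 0.69
fj back [568.8 290.2] 82.88 0.32
mj front [462.5 296.8] 83.93 0.07
fj end [545.5 248.2] 172.4 0.52
(array([488.3349, 304.9161], dtype=float32), np.float32(82.721504), np.float64(0.5987279203442359)) (array([462.16595, 303.30368], dtype=float32), np.float32(84.99304), np.float64(0.7412388060704395))
(array([487.62915, 307.55307], dtype=float32), np.float32(81.665695), np.float64(1.448781448015623)) (array([462.06723, 303.36148], dtype=float32), np.float32(84.99414), np.float64(0.70844547628382))
```

The scene view puts the block edges (84.0°, 83.2°) parallel to the jaw edges (83.9°, 83.1°), and the robot is clear, so I'm handing in.

```bash
python3 -c "from station import finish_job; print(finish_job())"
```

```text
the job is handed in; nothing more can be done
None
```

I carried out the whole job in the order asked and handed it in at about 34 s of the 72 s allowed; the hand-in gives no verdict.

- **Vise and stand:** I pulled the jaw open by its knob, about 25 mm. The finished stand is now upright on the cork mat.
- **Finding the polished blank:** I drew all three over the glass. Friction coefficients were about 0.10–0.13 for the far one in the tray, 0.23–0.25 for the middle one and 0.22–0.28 for the near one, so the far one is the polished blank.
- **Placing it:** I took it by its ends, stood it on the vise bed and pushed it against the fixed jaw with about 15 N. The yaw moment did not rise as the push doubled, so it sits flat.
- **Last checks:** The blank is within about 0.2 mm of the jaw's centre. In the scene view its long edges (83.2–84.6°) are parallel to the jaw's (82.9–84.3°). The two sawn blanks are upright on the glass, and the mug, notes and cards look untouched. The gripper is clear and touching nothing.
- **One disagreement:** The coarser top view (about 2 mm per pixel) put the blank's near edge at 81.7–82.7° against 83.6° for the jaw. I took this as pixel noise, because the scene view and the push force both say it is flush.

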